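Close the fume extractor's filter box

ROBOT

A 6-joint arm with a two-finger parallel gripper is mounted at the origin on the work surface. World frame = base frame: x ahead of the robot, y to its left, z up, the work surface at z = 0. Lengths are in m, angles in degrees, forces in N, time in s.
With the tool pointing down it reaches from about 0.4 to 0.825 m from the base axis. Payload 7 kg.
Tool frame: the origin (TCP) lies at the very end of the fingers, on their centre line; the grasp point (between the pads) lies 19 mm behind it (r.hold_point_z is the distance from the TCP to the grasp point, in m); x points along the fingers, y is the direction in which the jaws open and shut, and the axes are right-handed (so a half turn about x gives the same grasp; the last joint's range is limited). The gripper opens to 88 mm and grips with 3 to 60 N. Pads are 19 mm wide; open, the fingers measure 130 mm over their backs; the gripper's body (78 mm by 193 mm) begins 47 mm behind the grasp point.
Start: joints at [-49.441, 20.546, 0.682, 0, -70.136, -16.507], TCP at [0.275, -0.616, 0.227] pointing down, gripper open.
Joint ranges: [-176.03, 176.03], [-82.01, 121.73], [-58.28, 71.71], [-173.87, 95.51], [-174.79, -0.11], [-173.66, 173.66]. Speed limits (degrees/s): [136.94, 136.94, 172.46, 180, 180, 180].

INTERFACE

Orientations are given as [roll, pitch, yaw] about the fixed x, y, z axes, in that order (R = Rz(yaw) Ry(pitch) Rx(roll)).
In Python, from plant import r gives the robot as it stands. The module is installed in compiled form; this text tells all that it offers.
- The arm moves only by the shell command python3 -m creep 'ROWS' [FORCE]. ROWS is JSON, a list of rows, each a list of 7 numbers: the turn, a rotation vector about the tool's x, y, z in rad, then the shift along the tool's x, y, z in cm, then the opening in per cent of the stroke, from 0 (shut) to 100 (fully open). In form: [[rx, ry, rz, x, y, z, fingers], ...]. A call has 1 to 8 rows; each row shifts and turns the commanded pose from where the row before left it, along the tool's axes as they then stand; what a row does not reach is not made up. A row lasts 1/10 s, in which the tool goes at most 50 mm and 8.59 degrees, less where a joint would pass 70% of its speed; a pose out of reach is approached as far as the arm can. A call is refused whole if a number of a shift passes 5 or a number of a turn 0.15, either way. A call with a gripper value outside its range is refused whole. The fingers move at their own pace and stop on an object; FORCE is the grip in N (left out, the last holds). Time passes only in rows, so rows that do not move let the fingers close. It gives the time, the measured TCP pose, the force and the opening at its end, in the units of the state.
- r.get_state(): the state, without advancing time (a new reading comes with each control period).
- r.capture(name): name is "scene" or "top"; returns (picture, depth): 384x512x3 uint8, blue, green, red; 384x512 float32, m along the optical axis (not along the pixel's ray), 0 where there is no reading.
- r.camera_info(name): a dict with "fovy" (degrees; the focal length in pixels is half the picture's height over the tangent of half this angle, whatever the lens; pixels are square), "cx", "cy" (the principal point, pixels), "dist_coeffs" ([k1, k2, p1, p2, k3] as OpenCV has them; the pictures are not rectified), "camera_from_world" (4x4, takes a point from world to camera coordinates). Camera axes: x right, y down, z forward; pixel columns grow to the right and rows downward; lengths in m; the calibration is good to about 2 mm. A picture is of the moment at which its call begins. camera_info takes no time and is no camera call.
- r.close_job(): hands the job in, once; it reports no verdict.
Trained networks look in the newest picture that a camera, given by its name, has taken for a name from the list of things; names that differ only in an ending like _2 or _b are one class to them, and where a whole thing is asked for, a point or a joint stands for the part that bears it (a point fixed in the world has none). Each returns a list of dicts, best first, with "score" (0 to 1); they miss things now and then, are a little off and sometimes report something else, mostly with a low value. They report only what shows in the picture. A call takes as long as a camera call. They do not tell look-alikes from the thing itself.
- r.look_for(query, camera): "rect" ([left, top, right, bottom] in pixels, round what is visible of it).
- r.masks_of(query, camera): "pixels" (384x512 bool, what is visible of it) and "rect" ([left, top, right, bottom] in pixels, round what is visible of it).
The state is a dict: "time_s": time; "joints": joint angles; "qd": joint speeds; "joint_torque": joint torques, N m; "tcp_pos": TCP position; "eef_rot": TCP orientation; "contact_force": force on the tool from outside, world axes, zero at the start; "moment": the same for the moment, N m; "gripper_width": finger opening in m.
Only numpy, scipy, OpenCV 4.12 (cv2) and the standard library are available. Lean on these libraries where they do the work, as an engineer would, in place of code of your own. Each camera call takes 0.05 s, during which the arm holds its last target. There are 200 camera calls.

TASK

Close the filter box of the bench fume extractor: take the aluminium cover with the long slot (not the look-alike with the small round hole), set it down over the stud and wing nut, lengthwise along the box and flat on its top, then turn the wing nut clockwise (seen from above) until it is snug on the cover, and let go.

Things in the scene. Friction and masses are not known exactly. Their poses are not given: they have to be found in the camera images.
- lid: The right cover: a bare aluminium pan, 110 (x) x 60 (y) x 20 (z) mm, about 150 g, lying open side down, top sheet 5 mm, with a through slot 56 (x) x 24 (y) mm in the middle of its top. Grip it across its 60 mm width, at its middle. Origin: centre of its underside; z up. It starts flat on the table to one side of the filter box; a look-alike cover of the same size, with only a round 12 mm hole, lies on the other side (sides swap).
- filter_box: Fixed grey steel box, 150 (x) x 130 (y) x 60 (z) mm, with an 88 (x) x 44 (y) mm opening in its top that shows the paper filter and has the stud standing in its centre. Origin: centre of its underside on the table, on the stud's axis; z up. The lid belongs with its centre on the stud axis, its long side along the box's x, its underside on the box top (60 mm up); the slot then passes over the wing nut.
- wing_nut: Steel wing nut already on the stud: 44 (its x) x 10 (its y) x 28 (z) mm with two upright wings rising from a bar 10 mm high. Origin: on the stud's axis at the nut's underside, which starts 83.6 mm above the table (3.6 mm above the top of a seated lid). Its wings start along the box's x within 5 degrees and so pass through the lid's slot. Grip it across its 10 mm thickness from above.
- nut_turn (a joint): Turn of the wing nut in rad: 0 = wings along the box's x, growing clockwise seen from above; starts between -0.08 and 0.08. The thread is steep: the nut sinks 3 mm per rad and meets the top of the seated lid at about 1.2 rad; 0.1 to 0.2 rad more makes it snug (hard stop at 1.7). It stays where it is left; friction 0.08 N m.
There are look-alikes about, which are no part of the job. What is shaped like the filter_box but turquoise is not meant. Leave any yellow look-alike of the lid alone.

How it is judged:
By the outcome, as a careful person would: the job done as asked, in the order asked, and still so for the second after the job is handed in, with the robot touching nothing.
It also fails if it takes over 58 s, if anything falls off the work surface, if the arm or the gripper's body presses on something with over 40 N, if the wrist force passes 120 N, or if a joint passes its speed limit or range.

## Working session

There is one attempt and no reset: what is moved stays moved. The work goes in short steps, Python scripts to look and compute and a shell command to move; the robot and the scene stay as the last step left them, time stands still between calls to the robot, and variables do not carry over. Pictures are saved under pics/ and viewed, about 8 in all and at most 12, crops included, and the job is handed in when it is done.

```bash
mkdir -p pics
cat > h.py <<'E'
import numpy as np, cv2
from plant import r
def K(n):
    i=r.camera_info(n); f=192/np.tan(np.radians(i["fovy"]/2))
    return np.array([[f,0,i["cx"]],[0,f,i["cy"]],[0,0,1]]),np.array(i["dist_coeffs"]),np.array(i["camera_from_world"])
def world(n,d):
    k,D,T=K(n); v,u=np.mgrid[0:384,0:512]
    p=cv2.undistortPoints(np.stack([u.ravel(),v.ravel()],1).astype(np.float64)[:,None],k,D)[:,0]
    P=np.c_[p,np.ones(len(p))]*d.ravel()[:,None]
    Ti=np.linalg.inv(T); return (P@Ti[:3,:3].T+Ti[:3,3]).reshape(384,512,3)
E
python3 - <<'E'
from h import *
s=r.get_state(); print({k:np.round(v,3) for k,v in s.items()})
ims=[]
for n in("scene","top"):
    im,d=r.capture(n); np.save(n+"_d.npy",d); cv2.imwrite(n+".png",im); ims.append(im)
    k,D,T=K(n); print(n,np.round(np.linalg.inv(T)[:3],3).tolist(),k[0,0],D, (d>0).mean())
    for q in("lid","filter_box","wing_nut"):
        print(q,[(np.round(o["rect"]).tolist(),round(o["score"],2)) for o in r.look_for(q,n)])
cv2.imwrite("pics/a.png",cv2.resize(np.vstack(ims),(768,1152))[:576]);cv2.imwrite("pics/b.png",cv2.resize(ims[1],(768,576)))
E
```

```text
{'time_s': np.float64(0.0), 'joints': array([-4.9440e+01,  2.0593e+01,  6.3300e-01, -2.1000e-02, -7.0133e+01,
       -1.6507e+01]), 'qd': array([-0.046,  0.102, -0.015,  0.065, -0.058, -0.036]), 'joint_torque': array([ 0.0000e+00, -5.8272e+01,  2.9304e+01,  6.9970e+00,  7.0000e-03,
       -0.0000e+00]), 'tcp_pos': array([ 0.275, -0.616,  0.226]), 'eef_rot': array([ 94.562,  89.905, 118.608]), 'contact_force': array([ 0.407, -0.796, -0.662]), 'moment': array([-0.024, -0.035, -0.033]), 'gripper_width': np.float64(0.088)}
scene [[-0.35, 0.691, -0.633, 0.977], [0.937, 0.256, -0.238, 0.157], [-0.003, -0.676, -0.737, 0.691]] 392.04134973093045 [-0.03655908  0.          0.          0.          0.        ] 0.9960734049479166
lid [([142.0, 198.0, 170.0, 246.0], 0.64), ([108.0, 163.0, 140.0, 200.0], 0.56)]
filter_box [([211.0, 202.0, 294.0, 286.0], 0.92), ([316.0, 161.0, 384.0, 233.0], 0.77)]
wing_nut [([250.0, 210.0, 257.0, 237.0], 0.46)]
top [[0.009, -0.996, 0.092, 0.375], [-1.0, -0.011, -0.022, -0.043], [0.023, -0.092, -0.995, 1.114]] 421.9392539661432 [-0.03765731  0.          0.          0.          0.        ] 0.9961700439453125
lid [([312.0, 141.0, 354.0, 192.0], 0.95), ([365.0, 178.0, 412.0, 228.0], 0.65)]
filter_box [([218.0, 138.0, 275.0, 201.0], 0.78), ([151.0, 212.0, 211.0, 276.0], 0.68)]
wing_nut [([174.0, 238.0, 182.0, 254.0], 0.46), ([243.0, 158.0, 249.0, 175.0], 0.44)]
```

View pics/b.png

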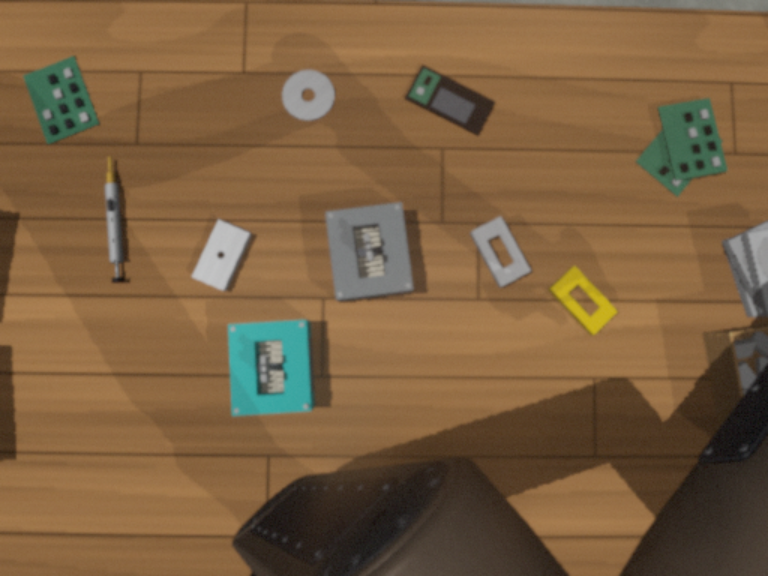

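View pics/a.png

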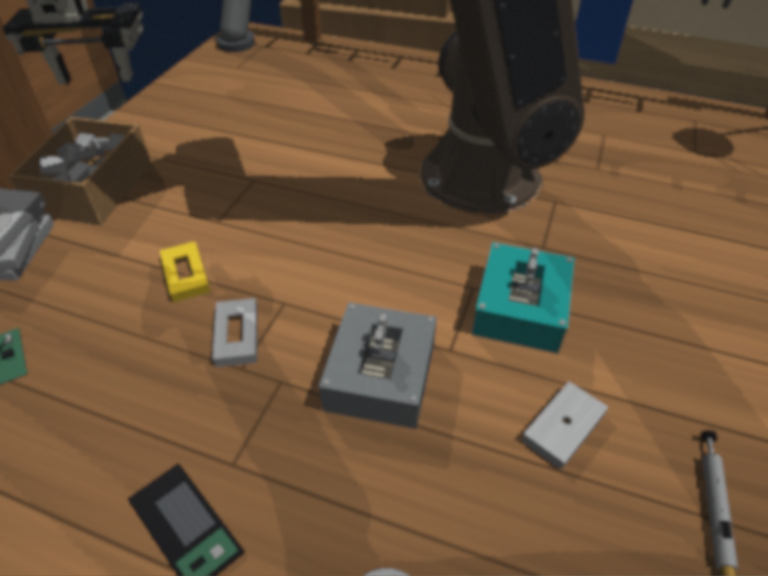

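The top view (768 px wide) shows these candidates:
- Covers: the slotted aluminium one at (500,250), the round-hole look-alike at (222,255) and the yellow one at (583,300). The slotted aluminium cover fits.
- Boxes: grey at (370,250) and turquoise at (270,368). The grey one is meant.

Next I'll measure the poses and confirm with an enlarged crop.

```bash
cat > m.py <<'E'
from h import *
def rect(W,roi,z0,z1):
    x0,y0,x1,y1=roi; P=W[y0:y1,x0:x1].reshape(-1,3); P=P[(P[:,2]>z0)&(P[:,2]<z1)]
    Q=P[:,:2].astype(np.float32); c,s,a=cv2.minAreaRect(Q*1000)
    b=cv2.boxPoints((c,s,a)); e=[b[1]-b[0],b[2]-b[1]]; L=max(e,key=np.linalg.norm)
    return np.round(np.array(c),1),np.round(s,1),"long yaw %.1f"%(np.degrees(np.arctan2(L[1],L[0]))%180),"z %.4f"%np.median(P[:,2]),len(P)
E
python3 - <<'E'
from m import *
im=cv2.imread("top.png"); W=world("top",np.load("top_d.npy"))
print("lid",rect(W,(305,135,360,198),.012,.03)); print("box",rect(W,(212,130,280,206),.05,.07)); print("nut",rect(W,(225,145,270,190),.078,.125))
print("table z",np.median(W[100:130,100:180,2]))
WS=world("scene",np.load("scene_d.npy"))
print("S lid",rect(WS,(136,192,176,250),.012,.03)); print("S box",rect(WS,(207,195,298,290),.05,.07)); print("S nut",rect(WS,(230,200,275,250),.078,.125))
cv2.imwrite("pics/c.png",cv2.resize(im[130:210,205:365],(800,400),interpolation=cv2.INTER_CUBIC))
from scipy.spatial.transform import Rotation as R
print(R.from_euler("xyz",r.get_state()["eef_rot"],degrees=True).as_matrix().round(3))
E
```

```text
lid (array([ 528.1, -247.1]), array([110.4,  59.4]), 'long yaw 28.9', 'z 0.0202', 753)
box (array([521.6, -17.9]), array([151.2, 131.6]), 'long yaw 8.0', 'z 0.0600', 2537)
nut (array([520.1, -18.1]), array([42.1,  9.6]), 'long yaw 10.2', 'z 0.1100', 78)
table z 8.539543212005007e-05
S lid (array([ 530. , -244.6]), array([112.4,  60.9]), 'long yaw 28.2', 'z 0.0185', 887)
S box (array([521.8, -14.6]), array([153.1, 131.6]), 'long yaw 7.7', 'z 0.0587', 3331)
S nut (array([523.2, -14.3]), array([43., 10.]), 'long yaw 10.2', 'z 0.1058', 150)
[[-0.    -0.408  0.913]
 [ 0.     0.913  0.408]
 [-1.     0.    -0.   ]]
```

View pics/c.png

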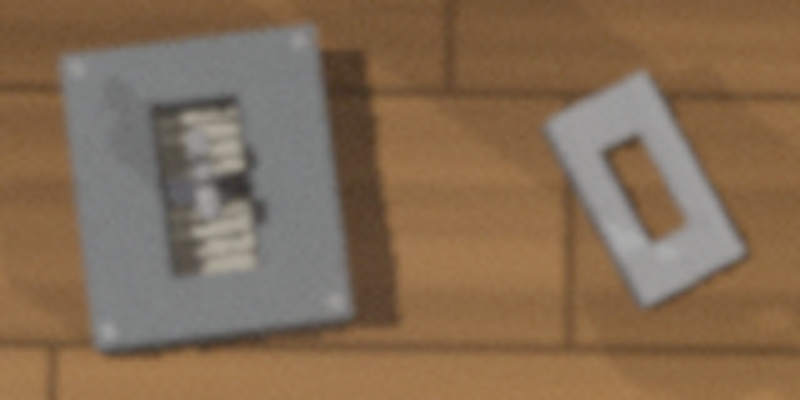

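The crop confirms it: the slotted aluminium cover is at right, and the grey box with stud and nut is at left. The lid is at (529,-246) with yaw 28.5°. The box is at (521.7,-16.3) with yaw 7.9°, and the nut's yaw is about 10.2°.

```bash
python3 -m creep '[[0,0,0,0,2.34,3.83,100],[0,0,0,0,2.34,3.83,100],[0,0,0,0,2.34,3.83,100],[0,0,0,0,2.34,3.83,100],[0,0,0,0,2.34,3.83,100],[0,0,0,0,2.34,3.83,100],[0,0,0,0,2.34,3.83,100],[0,0,0,0,2.34,3.83,100]]' 25
python3 -m creep '[[0,0,0,0,2.34,3.83,100],[0,0,0,0,2.34,3.83,100],[-0.077,0,0,3,0,0,100],[0,0,0,4,0,0,100],[0,0,0,4,0,0,100],[0,0,0,3,0,0,100],[0,0,0,0,0,0,100],[0,0,0,0,0,0,100]]'
```

```text
time_s: 1.2
tcp_pos: [0.4794, -0.3189, 0.2269]
eef_rot: [-41.5, 90.0, -17.4]
contact_force: [0.9, -0.7, 0.1]
gripper_width: 0.0876
time_s: 2.0
tcp_pos: [0.5298, -0.2468, 0.0871]
eef_rot: [-169.9, 90.0, -141.4]
contact_force: [-0.4, -0.3, -0.4]
gripper_width: 0.0876
```

```bash
python3 -m creep '[[0,0,0,3,0,0,100],[0,0,0,3,0,0,100],[0,0,0,1.5,0,0,100],[0,0,0,0.7,0,0,100],[0,0,0,0,0,0,100],[0,0,0,0,0,0,60],[0,0,0,0,0,0,50],[0,0,0,0,0,0,40]]' 25
python3 -m creep '[[0,0,0,0,0,0,40],[0,0,0,0,0,0,40],[0,0,0,0,0,0,40],[0,0,0,0,0,0,40]]' 25
```

```text
time_s: 2.8
tcp_pos: [0.5302, -0.2467, 0.0057]
eef_rot: [-37.3, 89.9, -8.9]
contact_force: [0.4, -0.7, -0.5]
gripper_width: 0.0693
time_s: 3.2
tcp_pos: [0.5297, -0.2466, 0.0051]
eef_rot: [-44.3, 90.0, -15.8]
contact_force: [-1.6, 1.1, 6.7]
gripper_width: 0.0595
```

```bash
python3 -m creep '[[0,0,0,0,0,0,30],[0,0,0,-1,0,0,30],[0,0,0,-2,0,0,30],[0,0,0,-3,0,0,30],[0,0,0,-3,0,0,30],[0,0,0,-3,0,0,30],[0,0,0,-3,0,0,30],[0,0,0,0,0,0,30]]' 35
python3 - <<'E'
from m import *
im,d=r.capture("scene"); print(r.get_state()["tcp_pos"],r.get_state()["contact_force"])
cv2.imwrite("pics/d.png",cv2.resize(im[100:280,60:340],(784,504)))
E
```

```text
time_s: 4.0
tcp_pos: [0.5318, -0.2473, 0.1597]
eef_rot: [-43.7, 89.6, -15.2]
contact_force: [1.0, -0.0, -1.6]
gripper_width: 0.0597
[ 0.53065069 -0.24683857  0.15722486] [-0.1040771   0.33749069 -2.09874048]
```

View pics/d.png

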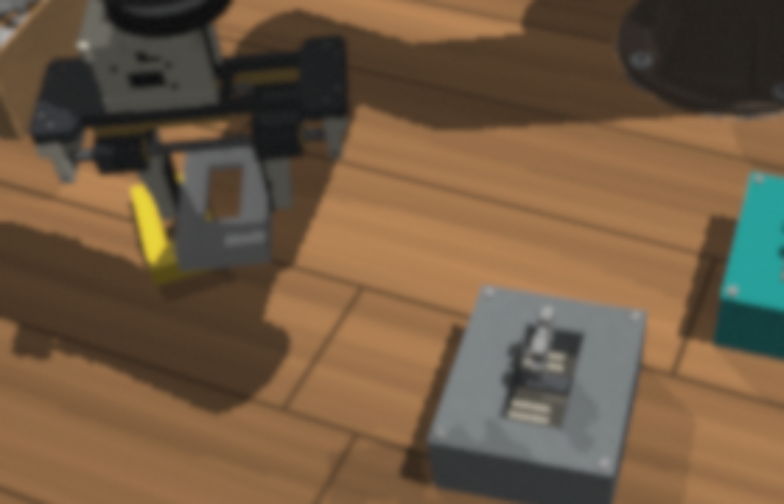

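```bash
python3 -m creep '[[0,0,0,0,2,1,30],[0,0,0,0,2.74,1.35,30],[0,0,0,0,2.74,1.35,30],[0,0,0,0,2.74,1.35,30],[0,0,0,0,2.74,1.35,30],[0,0,0,0,2.74,1.35,30],[0,0,0,0,2.74,1.35,30],[0,0,0,0,2.23,1.15,30]]'
python3 -m creep '[[0,0,0,0,0.74,0,30],[0.09,0,0,0,0,0,30],[0.09,0,0,0,0,0,30],[0.09,0,0,0,0,0,30],[0.09,0,0,0,0,0,30],[0,0,0,0,0,0,30],[0,0,0,0,0,0,30]]'
python3 - <<'E'
from m import *
from scipy.spatial.transform import Rotation as R
ims=[]
for n in("scene","top"):
    im,d=r.capture(n); cv2.imwrite(n+"2.png",im); np.save(n+"_d2.npy",d); ims.append(im)
    for o in r.masks_of("lid",n):
        W=world(n,d)[o["pixels"]]; print(n,o["rect"],o["score"],len(W),np.round(np.median(W,0),4))
s=r.get_state();print(s["tcp_pos"],s["contact_force"],R.from_euler("xyz",s["eef_rot"],degrees=True).as_matrix().round(3)[:,1])
cv2.imwrite("pics/e.png",np.hstack([cv2.resize(ims[0][120:280,190:330],(420,480)),cv2.resize(ims[1][120:240,190:285],(380,480))]))
E
```

```text
time_s: 4.85
tcp_pos: [0.52, -0.0148, 0.1536]
eef_rot: [158.5, 89.9, -173.0]
contact_force: [0.3, 0.4, -2.1]
gripper_width: 0.0596
time_s: 5.55
tcp_pos: [0.517, -0.01, 0.154]
eef_rot: [-175.2, 89.9, -167.2]
contact_force: [0.3, 0.5, -1.0]
gripper_width: 0.0595
scene [108.5, 163.2, 140.7, 201.2] 0.91 780 [ 0.456  -0.3818  0.0181]
scene [235.1, 171.6, 273.5, 227.9] 0.57 1211 [ 0.5465 -0.0076  0.1674]
top [366.5, 178.9, 411.2, 223.8] 0.75 865 [ 0.4413 -0.3884  0.0199]
top [230.4, 167.1, 259.6, 187.6] 0.66 350 [ 0.4763 -0.0188  0.169 ]
[ 0.5174092  -0.00967114  0.1544333 ] [ 0.25014141  0.17047631 -1.8615047 ] [-0.137  0.991 -0.   ]
```

View pics/e.png

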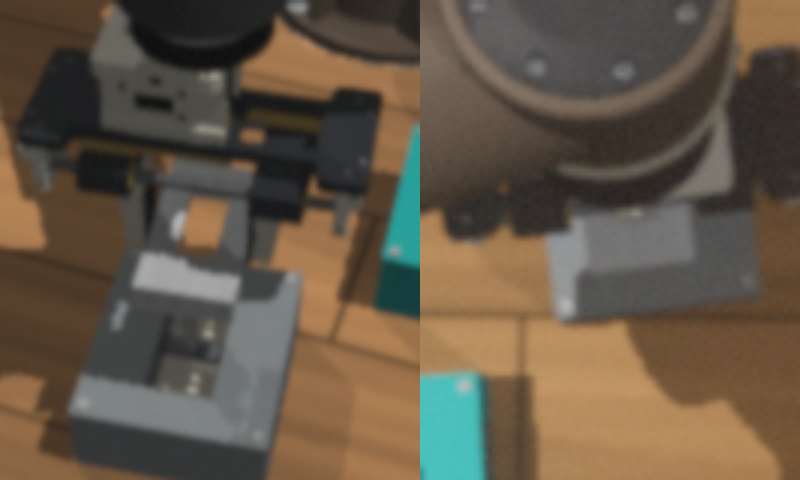

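The lid is held over the box. My last row overshot about 6 mm in y. Next I'll measure the lid's tilt and edges relative to the box.

Run:
```python
from m import *
a=np.radians(7.9); ex=np.array([np.cos(a),np.sin(a)]); ey=np.array([-ex[1],ex[0]])
for n,c in (("scene",[522.5,-14.5]),("top",[521.0,-18])):
    W=world(n,np.load(n+"_d2.npy")); o=[o for o in r.masks_of("lid",n)] if 0 else None
    v,u=np.mgrid[0:384,0:512]
    roi=((u>225)&(u<285)&(v>165)&(v<235)) if n=="scene" else ((u>222)&(u<268)&(v>160)&(v<195))
    P=W[roi]; q=P[:,:2]-np.array(c)/1000; X=q@ex; Y=q@ey; Z=P[:,2]
    m=(Z>.155)&(Z<.18)&(abs(Y)<.045)&(abs(X)<.07)
    X,Y,Z=X[m],Y[m],Z[m]
    for _ in range(3):
        A=np.c_[X,Y,np.ones(len(X))]; k=np.linalg.lstsq(A,Z,rcond=None)[0]; g=abs(A@k-Z)<.003; X,Y,Z=X[g],Y[g],Z[g]
    print(n,len(X),"tilt deg",np.degrees(k[:2]).round(2),"z0",k[2].round(4),"X",np.percentile(X,[0,1,99,100]).round(4),"Y",np.percentile(Y,[0,1,99,100]).round(4))
    # yaw of the end edge
    end=1 if n=="scene" else -1
    for nm,B,C in(("end",X*end,Y),):
        bins=np.arange(-.03,.04,.004);pts=[(b+.002,B[(C>=b)&(C<b+.004)].max()) for b in bins if ((C>=b)&(C<b+.004)).sum()>3]
        p=np.array(pts); p=p[p[:,1]>.045]; print(p.round(4).tolist(), "slope deg",np.degrees(np.polyfit(p[:,0],p[:,1],1)[0])*-end if len(p)>2 else None)
```

```text
scene 990 tilt deg [-0.3   0.07] z0 0.1677 X [-0.0611 -0.0587  0.0502  0.0507] Y [-0.04   -0.0305  0.0358  0.0434]
[[-0.024, 0.0495], [-0.02, 0.0496], [-0.016, 0.0503], [-0.012, 0.0502], [-0.008, 0.0499], [-0.004, 0.0503], [0.0, 0.0503], [0.004, 0.0493], [0.008, 0.0504], [0.012, 0.0507], [0.016, 0.0503], [0.02, 0.0492], [0.024, 0.0502], [0.028, 0.0498], [0.032, 0.0492], [0.036, 0.0502]] slope deg 0.03243809723375545
top 327 tilt deg [0.84 0.03] z0 0.1696 X [-0.0589 -0.0587 -0.0269 -0.0262] Y [-0.0237 -0.0233  0.0356  0.036 ]
[[-0.024, 0.0571], [-0.02, 0.0569], [-0.016, 0.0588], [-0.012, 0.0584], [-0.008, 0.0577], [-0.004, 0.0572], [0.0, 0.0587], [0.004, 0.0586], [0.008, 0.0579], [0.012, 0.0573], [0.016, 0.0588], [0.02, 0.0585], [0.024, 0.0579], [0.028, 0.0575], [0.032, 0.0569], [0.036, 0.0589]] slope deg 0.3180721013541982
```

```bash
python3 -m creep '[[0,0,0,0,-0.63,0.4,30],[0,0,0,0,0,0,30],[0,0,0,1.5,0,0,30],[0,0,0,1.5,0,0,30],[0,0,0,1.5,0,0,30],[0,0,0,1.5,0,0,30],[0,0,0,1.5,0,0,30],[0,0,0,0,0,0,30]]'
python3 -m creep '[[0,0,0,0.5,0,0,30],[0,0,0,0.3,0,0,30],[0,0,0,0.2,0,0,30],[0,0,0,0.1,0,0,30],[0,0,0,0.1,0,0,30],[0,0,0,0,0,0,30],[0,0,0,0,0,0,30]]'
```

```text
time_s: 6.55
tcp_pos: [0.5211, -0.0157, 0.0777]
eef_rot: [-173.7, 89.8, -165.9]
contact_force: [0.7, 0.5, -0.0]
gripper_width: 0.0598
time_s: 7.25
tcp_pos: [0.5224, -0.0152, 0.0677]
eef_rot: [9.8, 90.0, 17.6]
contact_force: [0.5, 0.6, -0.5]
gripper_width: 0.0596
```

```bash
python3 -m creep '[[0,0,0,0.1,0,0,30],[0,0,0,0.1,0,0,30],[0,0,0,0,0,0,30],[0,0,0,0,0,0,30]]'
python3 - <<'E'
from plant import r
import numpy as np
for i in range(3):
    r.capture("top"); s=r.get_state(); print(s["tcp_pos"].round(4) if hasattr(s["tcp_pos"],"round") else s["tcp_pos"],np.round(s["contact_force"],1))
E
```

```text
time_s: 7.65
tcp_pos: [0.5223, -0.0152, 0.0655]
eef_rot: [-169.0, 90.0, -161.2]
contact_force: [-0.4, -0.7, -1.1]
gripper_width: 0.0594
[ 0.5223 -0.0152  0.0655] [ 0.4  0.5 -0.7]
[ 0.5224 -0.0152  0.0656] [ 0.3  0.6 -1.1]
[ 0.5224 -0.0152  0.0656] [-0.1 -0.2 -1.4]
```

```bash
python3 -m creep '[[0,0,0,0.05,0,0,30],[0,0,0,0,0,0,30],[0,0,0,0,0,0,30]]'; python3 -m creep '[[0,0,0,0.05,0,0,30],[0,0,0,0,0,0,30],[0,0,0,0,0,0,30]]'
```

```text
time_s: 8.1
tcp_pos: [0.5224, -0.0152, 0.0652]
eef_rot: [-1.2, 90.0, 6.7]
contact_force: [-0.9, -0.4, 0.5]
gripper_width: 0.0596
time_s: 8.4
tcp_pos: [0.5224, -0.0152, 0.0651]
eef_rot: [-10.5, 90.0, -2.6]
contact_force: [-2.9, 1.0, 6.2]
gripper_width: 0.0597
```

The lid is seated, with 6 N upward. Now I release it, go up and move aside to look.

```bash
python3 -m creep '[[0,0,0,0,0,0,60],[0,0,0,0,0,0,100],[0,0,0,0,0,0,100],[0,0,0,0,0,0,100],[0,0,0,-2,0,0,100],[0,0,0,-4,0,0,100],[0,0,0,-4.5,0,0,100],[0,0,0,-4.5,0,0,100]]'
python3 -m creep '[[0,0,0,0,-4.5,0,100],[0,0,0,0,-4.5,0,100],[0,0,0,0,-4.5,0,100],[0,0,0,0,-4.5,0,100],[0,0,0,0,0,0,100],[0,0,0,0,0,0,100]]'
python3 - <<'E'
from m import *
s=r.get_state();print(s["tcp_pos"])
ims=[]
for n,L,N in(("scene",(205,190,300,290),(230,190,275,250)),("top",(212,130,282,206),(225,140,270,192))):
    im,d=r.capture(n);W=world(n,d);ims.append(im); cv2.imwrite(n+"3.png",im)
    print(n,"lid",rect(W,L,.072,.088)," nut",rect(W,N,.092,.13)," box",rect(W,L,.052,.068))
cv2.imwrite("pics/f.png",np.hstack([cv2.resize(ims[0][190:290,205:300],(400,420),interpolation=2),cv2.resize(ims[1][130:206,210:282],(400,420),interpolation=2)]))
E
```

```text
time_s: 9.2
tcp_pos: [0.5219, -0.0154, 0.216]
eef_rot: [-165.8, 90.0, -158.0]
contact_force: [1.9, 1.3, -1.3]
gripper_width: 0.0877
time_s: 9.8
tcp_pos: [0.5465, -0.1947, 0.2139]
eef_rot: [163.0, 89.9, 170.7]
contact_force: [-0.2, 0.1, 0.5]
gripper_width: 0.0873
[ 0.54654681 -0.19466482  0.21389603]
scene lid (array([522.3, -14.8]), array([113.5,  60.3]), 'long yaw 7.9', 'z 0.0788', 1109)  nut (array([522.5, -14.5]), array([43.4, 10.1]), 'long yaw 10.1', 'z 0.1076', 121)  box (array([522.2, -14.9]), array([152.5, 130.6]), 'long yaw 8.0', 'z 0.0589', 2506)
top lid (array([482.6, -52.3]), array([22.3,  2.5]), 'long yaw 0.7', 'z 0.0798', 16)  nut (array([0., 0.]), array([0., 0.]), 'long yaw 0.0', 'z nan', 0)  box (array([527.4, -70.7]), array([153.5,  40.2]), 'long yaw 0.7', 'z 0.0602', 576)
  return _methods._mean(a, axis=axis, dtype=dtype,
  ret = ret.dtype.type(ret / rcount)
```

View pics/f.png

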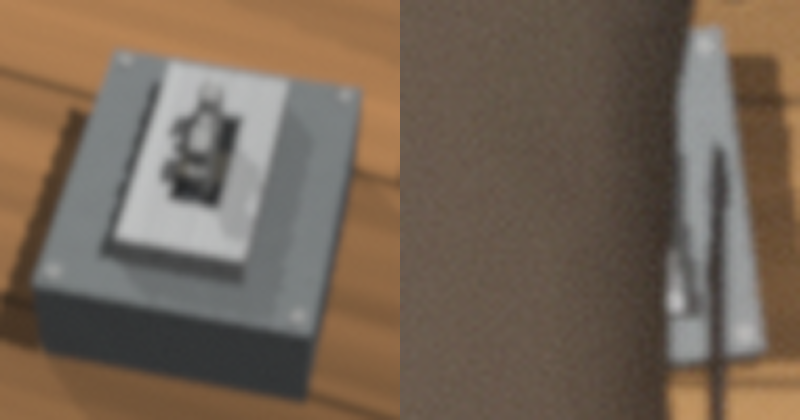

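Lid and box centres agree within 0.1 mm, with yaw 7.9° against 8.0°. The lid is flat, the nut comes through the slot, and the nut's yaw is 10.1°. Next is the nut grasp.

```bash
python3 -m creep '[[0,0,0,0,4.5,0,100],[0,0,0,0,4.5,0,100],[0,0,0,0,4.5,0,100],[0,0,0,0,4.5,0,100],[-0.038,0,0,0,0,0,60],[0,0,0,0,0,0,60],[0,0,0,4,0,0,60],[0,0,0,4,0,0,60]]' 20
python3 -m creep '[[0,0,0,2,0,0,60],[0,0,0,1,0,0,60],[0,0,0,0,0,0,60],[0,0,0,0,0,0,60],[0,0,0,0,0,0,60]]'
```

```text
time_s: 10.7
tcp_pos: [0.5232, -0.0146, 0.1349]
eef_rot: [8.9, 89.8, 18.9]
contact_force: [1.0, 0.0, -1.1]
gripper_width: 0.0614
time_s: 11.2
tcp_pos: [0.5233, -0.015, 0.1059]
eef_rot: [3.8, 89.9, 13.8]
contact_force: [-0.3, -0.3, 0.7]
gripper_width: 0.0528
```

```bash
python3 -m creep '[[0,0,0,1,0,-0.08,60],[0,0,0,0.75,0,0,60],[0,0,0,0,0,0,30],[0,0,0,0,0,0,10],[0,0,0,0,0,0,0],[0,0,0,0,0,0,0],[0,0,0,0,0,0,0],[0,0,0,0,0,0,0]]' 20
python3 -m creep '[[0,0,0,0,0,0,0],[0,0,0,0,0,0,0],[0,0,0,0,0,0,0]]' 20
python3 -c "
from plant import r;s=r.get_state();print(s['moment'],s['joints'])"
```

```text
time_s: 12.0
tcp_pos: [0.5216, -0.0153, 0.0872]
eef_rot: [10.3, 90.0, 20.3]
contact_force: [-0.1, 0.1, 0.1]
gripper_width: 0.01
time_s: 12.3
tcp_pos: [0.5216, -0.0153, 0.0872]
eef_rot: [19.5, 90.0, 29.5]
contact_force: [-1.6, 1.6, 1.6]
gripper_width: 0.0094
[0.47668788 0.26843924 0.02830846] [ 1.98855567e+01  1.41351782e+01 -2.89950109e+01 -3.48880034e-03
 -4.68548180e+01 -9.98647713e+01]
```

J6 is at -99.9° and has only about 74° left clockwise, which isn't enough. I'll release, rise, half-turn the tool the other way and regrip.

```bash
python3 -m creep '[[0,0,0,0,0,0,30],[0,0,0,0,0,0,60],[0,0,0,0,0,0,60],[0,0,0,-2,0,0,60],[0,0,0,-3,0,0,60],[-0.1428,0,0,0,0,0,60],[-0.1428,0,0,0,0,0,60],[-0.1428,0,0,0,0,0,60]]' 20
python3 -m creep '[[-0.1428,0,0,0,0,0,60],[-0.1428,0,0,0,0,0,60],[-0.1428,0,0,0,0,0,60],[-0.1428,0,0,0,0,0,60],[-0.1428,0,0,0,0,0,60],[-0.1428,0,0,0,0,0,60],[-0.1428,0,0,0,0,0,60],[-0.1428,0,0,0,0,0,60]]'
python3 -m creep '[[-0.1428,0,0,0,0,0,60],[-0.1428,0,0,0,0,0,60],[-0.1428,0,0,0,0,0,60],[-0.1428,0,0,0,0,0,60],[-0.1428,0,0,0,0,0,60],[-0.1428,0,0,0,0,0,60],[-0.1428,0,0,0,0,0,60],[-0.1428,0,0,0,0,0,60]]'
python3 -m creep '[[-0.1428,0,0,0,0,0,60],[-0.1428,0,0,0,0,0,60],[-0.1428,0,0,0,0,0,60],[0,0,0,0,0,0,60],[0,0,0,0,0,0,60]]'
cat > s.py <<'E'
from m import *
from scipy.spatial.transform import Rotation as R
s=r.get_state();M=R.from_euler("xyz",s["eef_rot"],degrees=True).as_matrix()
print("jaw yaw %.2f"%np.degrees(np.arctan2(M[1,1],M[0,1])),"tcp",np.round(s["tcp_pos"],4),"F",np.round(s["contact_force"],1),"Mz %.2f"%s["moment"][2],"j",np.round(s["joints"],1),"w %.4f"%s["gripper_width"])
E
python3 s.py
```

```text
time_s: 13.1
tcp_pos: [0.5216, -0.0154, 0.1373]
eef_rot: [-6.0, 90.0, 28.9]
contact_force: [0.2, 1.2, 0.5]
gripper_width: 0.0522
time_s: 13.9
tcp_pos: [0.5215, -0.0154, 0.137]
eef_rot: [100.0, 90.0, -159.6]
contact_force: [-0.1, -0.2, -0.4]
gripper_width: 0.0524
time_s: 14.7
tcp_pos: [0.5215, -0.0154, 0.137]
eef_rot: [35.6, 90.0, -158.6]
contact_force: [0.2, -0.6, -0.2]
gripper_width: 0.052
time_s: 15.2
tcp_pos: [0.5215, -0.0154, 0.137]
eef_rot: [12.0, 90.0, -158.3]
contact_force: [-0.3, -0.5, -0.3]
gripper_width: 0.0527
jaw yaw -80.23 tcp [ 0.5215 -0.0154  0.137 ] F [-0.3 -0.5 -0.3] Mz 0.01 j [ 19.9  10.7 -25.6   0.  -53.6  79.9] w 0.0527
```

```bash
python3 -m creep '[[0,0,0,2,0,-0.06,60],[0,0,0,2,0,0,60],[0,0,0,0.95,0,0,60],[0,0,0,0,0,0,20],[0,0,0,0,0,0,0],[0,0,0,0,0,0,0],[0,0,0,0,0,0,0],[0,0,0,0,0,0,0]]' 30
python3 -m creep '[[0,0,0,0,0,0,0],[0,0,0,0,0,0,0],[0.1,0,0,0.03,0,0,0],[0.1,0,0,0.03,0,0,0],[0,0,0,0,0,0,0]]' 30; python3 s.py
```

```text
time_s: 16.0
tcp_pos: [0.5225, -0.0152, 0.0882]
eef_rot: [-172.6, 89.9, 17.4]
contact_force: [-0.6, 0.4, -0.3]
gripper_width: 0.018
time_s: 16.5
tcp_pos: [0.5223, -0.0153, 0.0873]
eef_rot: [164.9, 90.0, -16.6]
contact_force: [-0.3, -0.2, 3.5]
gripper_width: 0.0094
jaw yaw -91.52 tcp [ 0.5223 -0.0153  0.0873] F [-0.3 -0.2  3.5] Mz -0.09 j [ 19.9  14.2 -28.9   0.  -46.9  68.6] w 0.0094
```

```bash
python3 -m creep '[[0.12,0,0,0.036,0,0,0],[0.12,0,0,0.036,0,0,0],[0.12,0,0,0.036,0,0,0],[0.12,0,0,0.036,0,0,0],[0.12,0,0,0.036,0,0,0],[0.12,0,0,0.036,0,0,0],[0.12,0,0,0.036,0,0,0],[0,0,0,0,0,0,0]]' 30; python3 s.py
python3 -m creep '[[0.1,0,0,0.03,0,0,0],[0,0,0,0,0,0,0],[0,0,0,0,0,0,0]]' 30; python3 s.py
```

```text
time_s: 17.3
tcp_pos: [0.5219, -0.016, 0.0847]
eef_rot: [115.0, 89.9, -114.5]
contact_force: [-0.8, -5.4, 5.5]
gripper_width: 0.0096
jaw yaw -139.52 tcp [ 0.5219 -0.016   0.0847] F [-0.8 -5.4  5.5] Mz -0.13 j [ 19.8  14.4 -29.1   0.1 -46.6  20.6] w 0.0096
time_s: 17.6
tcp_pos: [0.5218, -0.0161, 0.0844]
eef_rot: [115.3, 89.9, -119.7]
contact_force: [-1.0, -5.8, 4.5]
gripper_width: 0.0097
jaw yaw -144.98 tcp [ 0.5218 -0.0161  0.0844] F [-1.  -5.8  4.5] Mz -0.11 j [ 19.8  14.4 -29.1   0.1 -46.5  15.2] w 0.0097
```

```bash
python3 -m creep '[[0.1,0,0,0.03,0,0,0],[0,0,0,0,0,0,0],[0,0,0,0,0,0,0]]' 30; python3 s.py
python3 -m creep '[[0.06,0,0,0.01,0,0,0],[0,0,0,0,0,0,0],[0,0,0,0,0,0,0]]' 40; python3 s.py
python3 -m creep '[[0.06,0,0,0.01,0,0,0],[0,0,0,0,0,0,0],[0,0,0,0,0,0,0]]' 40; python3 s.py
```

```text
time_s: 17.9
tcp_pos: [0.5218, -0.0161, 0.0842]
eef_rot: [116.8, 89.9, -123.9]
contact_force: [-1.1, -5.3, 5.2]
gripper_width: 0.0096
jaw yaw -150.71 tcp [ 0.5218 -0.0161  0.0842] F [-1.1 -5.3  5.2] Mz -0.08 j [ 19.8  14.4 -29.1   0.1 -46.5   9.4] w 0.0096
time_s: 18.2
tcp_pos: [0.5217, -0.0162, 0.0841]
eef_rot: [121.2, 89.9, -122.9]
contact_force: [-2.0, -5.5, 5.8]
gripper_width: 0.0095
jaw yaw -154.11 tcp [ 0.5217 -0.0162  0.0841] F [-2.  -5.5  5.8] Mz 0.10 j [ 19.8  14.4 -29.2   0.1 -46.5   6. ] w 0.0095
time_s: 18.5
tcp_pos: [0.5216, -0.0162, 0.0841]
eef_rot: [122.7, 89.9, -124.9]
contact_force: [-3.0, -6.0, 6.8]
gripper_width: 0.0099
jaw yaw -157.54 tcp [ 0.5216 -0.0162  0.0841] F [-3.  -6.   6.8] Mz 0.22 j [ 19.8  14.4 -29.2   0.1 -46.5   2.6] w 0.0099
```

Resistance has been climbing since about 1.2 rad, and the nut is now at about 1.32. One more small step, then I release and look.

```bash
python3 -m creep '[[0.04,0,0,0,0,0,0],[0,0,0,0,0,0,0],[0,0,0,0,0,0,0]]' 40; python3 s.py
python3 -m creep '[[0,0,0,0,0,0,20],[0,0,0,0,0,0,50],[0,0,0,0,0,0,50],[0,0,0,-2,0,0,50],[0,0,0,-4,0,0,50],[0,0,0,-4,0,0,50],[0,0,0,-2,0,0,50],[0,0,0,0,0,0,50]]'; python3 s.py
```

```text
time_s: 18.8
tcp_pos: [0.5217, -0.0162, 0.084]
eef_rot: [126.6, 89.9, -123.2]
contact_force: [-1.9, -6.0, 7.6]
gripper_width: 0.0094
jaw yaw -159.81 tcp [ 0.5217 -0.0162  0.084 ] F [-1.9 -6.   7.6] Mz 0.41 j [ 19.8  14.4 -29.2   0.1 -46.5   0.3] w 0.0094
time_s: 19.6
tcp_pos: [0.5241, -0.0146, 0.2071]
eef_rot: [-95.2, 89.6, 14.7]
contact_force: [0.9, -0.2, -0.4]
gripper_width: 0.0441
jaw yaw -160.08 tcp [ 0.5241 -0.0146  0.2071] F [ 0.9 -0.2 -0.4] Mz -0.01 j [ 19.9   6.9 -20.1   0.  -62.6   0. ] w 0.0441
```

```bash
python3 -m creep '[[0,0,0,0,1,-4.5,60],[0,0,0,0,1,-4.5,60],[0,0,0,0,1,-4.5,60],[0,0,0,0,1,-4.5,60],[0,0,0,0,1,-4.5,60],[0,0,0,0,1,-4.5,60],[0,0,0,0,0,0,60],[0,0,0,0,0,0,60]]'
python3 - <<'E'
from m import *
ims=[]
for n,L,N in(("scene",(205,190,300,290),(230,190,275,250)),("top",(212,130,282,206),(225,140,270,192))):
    im,d=r.capture(n);W=world(n,d);ims.append(im)
    for nm,R_,a,b in(("lid",L,.072,.0835),("nut",N,.088,.13),("nut top",N,.1,.13),("box",L,.052,.068)):
        try: print(n,nm,rect(W,R_,a,b))
        except Exception as e: print(n,nm,e)
cv2.imwrite("pics/g.png",np.hstack([cv2.resize(ims[0][190:290,205:300],(400,420),interpolation=2),cv2.resize(ims[1][130:206,210:282],(400,420),interpolation=2)]))
E
```

```text
time_s: 20.4
tcp_pos: [0.5565, -0.2904, 0.2018]
eef_rot: [47.6, 89.9, 157.3]
contact_force: [0.1, 0.6, -0.2]
gripper_width: 0.053
scene lid (array([521.7, -14.8]), array([113.1,  60.5]), 'long yaw 8.1', 'z 0.0788', 1043)
scene nut (array([522.9, -14. ]), array([10.5, 41.5]), 'long yaw 111.7', 'z 0.1016', 188)
scene nut top (array([522.8, -13.9]), array([10.5, 41. ]), 'long yaw 111.7', 'z 0.1052', 102)
scene box (array([521.4, -15. ]), array([154.3, 130.4]), 'long yaw 8.0', 'z 0.0589', 2512)
top lid (array([524.7,   5.7]), array([ 42.4, 118.6]), 'long yaw 167.1', 'z 0.0802', 191)
top nut (array([518. , -10.9]), array([ 5.5, 15.2]), 'long yaw 153.5', 'z 0.1042', 16)
top nut top (array([518.3, -11.1]), array([ 5.5, 14.4]), 'long yaw 153.5', 'z 0.1079', 11)
top box (array([518.7,   3.5]), array([150.3,  87.1]), 'long yaw 7.7', 'z 0.0601', 778)
```

View pics/g.png

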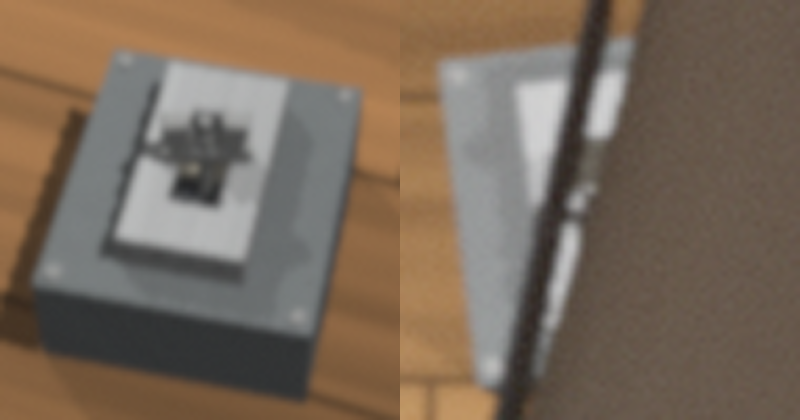

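The picture shows the lid flat and lengthwise on the box with the nut across the slot. The nut measures about 1.33 rad by camera and 1.356 by jaw angle. The robot is clear, so I hand in.

```bash
python3 -c "
from plant import r;print(r.close_job())"
```

```text
the job is handed in; nothing more can be done
None
```

The slotted aluminium cover is on the grey filter box with the wing nut tightened clockwise, and the job was handed in at about 20.5 s with the gripper open and clear. The hand-in gives no verdict.

- **Cover:** In the last scene-camera check, its centre is within about 0.3 mm of the box centre. Its yaw is 8.1° against the box's 8.0°, and its top is about 80 mm up, so it lies flat on the box.
- **Wing nut:** It is at about 1.33 rad by the scene camera and 1.36 rad by jaw angle, a difference of about 0.03 rad. Torque rose steadily by about 0.5 N m from about 1.2 rad, where the nut met the lid, so it is about 0.13–0.15 rad into snug.
- **Regrip:** After the first grip on the nut, the last joint did not have enough range to finish the turn. I let go before turning anything, rotated the tool half a turn and gripped again.
- **Unconfirmed:** The arm partly hid the box from the top camera in the final check, so its lid and nut readings were unusable. The final lid and nut checks rest on the scene camera and the arm's own readings.

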